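Hang the wick caddy on the cleat board

ROBOT

A 6-joint arm with a two-finger parallel gripper is mounted at the origin on the work surface; the furniture and walls round the work are solid. World frame = base frame: x ahead of the robot, y to its left, z up, the work surface at z = 0. Lengths are in m, angles in rad, forces in N, time in s.
With the tool pointing down it reaches from about 0.4 to 0.925 m from the base axis. Payload 12.5 kg.
Tool frame: the origin (TCP) lies on the centre line of the jaws, within the pads' length; the fingertips stand 19 mm ahead of it and the grasp point (between the pads) is the TCP; z points along the fingers, y is the line along which they close (so a half turn about z gives the same grasp; the last joint's range is limited). The gripper opens to 95 mm and grips with 3 to 60 N. Pads are 20 mm wide; open, the fingers measure 119 mm over their backs; the gripper's body (75 mm by 180 mm) begins 59 mm behind the grasp point.
Start: joints at [-1.411, 0.491, 1.559, -0, 1.092, -0.106], TCP at [0.164, -0.603, 0.234] pointing down, gripper open.
Joint ranges: [-3.1, 3.1], [-0.84, 2.19], [0.05, 2.79], [-1.13, 4.28], [0.06, 2.93], [-2.69, 2.69]. Speed limits (rad/s): [2.22, 2.22, 2.79, 3.14, 3.14, 3.14].

INTERFACE

Orientations are given as a unit quaternion [x, y, z, w].
In Python, from plant import arm, viewer gives the robot as it stands.
- The arm moves only by the tool apply_moves, never from a script. Its argument "deltas" is a list of rows, each an object with "rot": the turn, a rotation vector about the tool's x, y, z in rad, a list of three; "linear": the shift along the tool's x, y, z in cm, a list of three; "grip": the opening, from 0 (shut) to 1 (fully open). In form: [{"rot": [rx, ry, rz], "linear": [tx, ty, tz], "grip": grip}, ...]. A call has 1 to 20 rows; each row is the pose to reach, as a shift and turn from the pose commanded when the call began, along the tool's axes at that moment; what a row does not reach only later rows make up. A row lasts 1/12 s, in which the tool goes at most 41.7 mm and 7.16 degrees, less where a joint would pass 70% of its speed; a pose out of reach is approached as far as the arm can. A call with a gripper value outside its range is refused whole. The fingers move at their own pace and stop on an object; "grip_force" is the grip in N (left out, the last holds). Time passes only in rows, so rows that repeat a pose let the fingers close. It gives the time, the measured TCP pose, the force, the opening and the grip force at its end, in the units of the state.
- arm.state(): the state, without advancing time (a new reading comes with each control period).
- viewer.snapshot(name): name is "scene" or "top" or "wrist"; returns a dict with "pixels" (384x512x3 uint8, blue, green, red), "fx", "fy", "cx", "cy" (pixels), "view" (4x4, takes a point from world to camera coordinates). Camera axes: x right, y down, z forward; pixel columns grow to the right and rows downward; lengths in m; the calibration is good to about 2 mm. A picture is of the moment at which its call begins. There is no depth.
- arm.finish_job(): hands the job in; it is judged then, once.
Trained networks look in the newest picture that a camera, given by its name, has taken for a name from the list of things; names that differ only in an ending like _2 or _b are one class to them, and where a whole thing is asked for, a point or a joint stands for the part that bears it (a point fixed in the world has none). Each returns a list of dicts, best first, with "conf" (0 to 1); they miss things now and then, are a little off and sometimes report something else, mostly with a low value. They report only what shows in the picture. A call takes as long as a camera call.
- viewer.find_in(label, camera): "at" ([x, y, z] in m, in world coordinates, good to about 4 mm: the middle of the surface that is visible of it).
- viewer.tip_of(label, camera): "at" ([x, y, z] in m, in world coordinates, good to about 4 mm: a listed point, or the origin of a listed thing).
The state is a dict: "time_s": time; "joint_pos": joint angles; "dq": joint speeds; "joint_efforts": joint torques, N m; "position": TCP position; "orientation": TCP orientation; "force": force on the tool from outside, world axes, zero at the start; "moment": the same for the moment, N m; "finger_gap": finger opening in m; "finger_force": force on a finger pad.
Only numpy, scipy, OpenCV 4.12 (cv2) and the standard library are available. Lean on these libraries where they do the work, as an engineer would, in place of code of your own. Each camera call takes 0.05 s, during which the arm holds its last target. There are 200 camera calls.

TASK

Pick up the small wooden tool caddy by its grip and hang it on the upright board: lean it about 15 degrees with its top towards the board, hook the bevelled strip on its back over the board's cleat until you feel the strip bear on the cleat, then swing it upright and press it gently down until it is fully home, flush against the board, and its spring tongue has snapped out under the cleat. Hang it in the middle of the board, never ram it, let go, and leave the cup, the wick spool and the stapler where they are.

Things in the scene. Friction and masses are not known exactly. Their poses are not given: they have to be found in the camera images.
- caddy_grip (a point): Centre of the caddy's grip, an upright tab 50 mm along x, 14 thick along y, 46 tall, on a shoulder block 60 x 34 mm whose top is 22 mm below this point (fingertips just above it can push down on it). Loose wooden caddy, about 0.4 kg, underside 147 mm below. x: to the caddy's back (to face the board), y: along its 130 mm width, z: up. Tray reaches 50 mm to -x, walls 40 mm high.
- strip_edge (a point): Lower rear edge of the bevelled strip on the caddy's back, mid-width: 68 mm to +x and 80 mm below caddy_grip, same axes. The strip's rear face rises 33 mm from it; its underside slopes from it up at 45 degrees to the back plate. Strip and a 16 mm high spacer at the foot stand 22 mm off the back plate, rear faces in one plane.
- tongue (a joint): Spring tongue in the back plate, 34 mm below strip_edge, 36 wide, sticks out 11 mm: 0 = out (as found), grows (m) as pushed in, to 0.010; 4 N to start, 0.8 N per mm. Upright on the cleat but not fully down, it is held in 3 to 8 mm; fully home it springs to 0 under the cleat, about 2 mm play. Riding over the cleat's lower ridge takes 6 to 10 N, weight included.
- board: Fixed upright plywood board, 260 mm wide, 175 high. Origin: middle of the front face at the table. x: into the board (front face is x = 0), y: along its width, z: up. Across its front runs a level wooden cleat, 220 mm long, 16 thick (19 at a ridge on the lower front edge), 45 high; the upper face slopes at 45 degrees down to the board, making a groove 16 mm deep.
- cleat_slot (a point): Middle of the cleat's slots, on the board's face 125 mm above the table (board's axes): nominal height of the cleat's upper edge. The cleat is bolted up to 18 mm higher or lower than this; no reading reports it: look or feel. It does not yield. Hung, the strip edge lies at the bottom of the groove, 16 mm below the cleat's upper edge, against the board's face.
- cup_red: Bystander: red cup, 82 mm wide, 93 mm high, standing on the table; origin at its foot.
- wick_spool: Bystander: wooden spool of wick, 61 x 104 x 66 mm; origin at its foot.
- stapler: Bystander: stapler, 93 x 21 x 27 mm; origin at its foot.

How it is judged:
On the way:
1. the caddy, leaning with its top towards the board by at least 6 degrees, bears on the cleat or board with the edge of its strip behind the cleat's upper edge (angle between caddy_grip's own z axis and vertical above 0.105 rad and x of strip_edge in the frame of board above -0.0155 m and z of strip_edge in the frame of board between 0.08 and 0.17 m and contact force between caddy and board above 0.5 N), for 0.05 s.
At the end, for the whole second after the job is handed in: The caddy hangs released and at rest: upright within 3 degrees, square to the board within 3.4 degrees, strip edge within 3 mm of the board face, 80 to 140 mm up, within 30 mm of the board middle, bearing on the cleat with over 1 N, tongue less than 2 mm in (angle between caddy_grip's own z axis and vertical below 0.05 rad and x of strip_edge in the frame of board above -0.003 m and z of strip_edge in the frame of board between 0.08 and 0.14 m and y of strip_edge in the frame of board between -0.03 and 0.03 m and angle between the x axis of caddy_grip and the x axis of board, either way round below 0.06 rad and value of joint tongue below 0.002 m and contact force between caddy and board above 1 N and linear speed of caddy below 0.02 m/s and contact force between the fingers and caddy below 0.05 N); the robot touches nothing.
It fails at once if the caddy is rammed or forced against the board or cleat (contact forces adding up to more than 75 N, as from a push of some 25 N) (contact force between caddy and board above 75 N).
It fails at once if the cup is moved by more than 20 mm or tipped (distance of cup_red from where it was at the start of the episode above 0.02 m or angle between cup_red's own z axis and vertical above 0.3 rad).
It fails at once if the wick spool is moved by more than 20 mm or tipped (distance of wick_spool from where it was at the start of the episode above 0.02 m or angle between wick_spool's own z axis and vertical above 0.3 rad).
It fails at once if the stapler is moved by more than 20 mm or tipped (distance of stapler from where it was at the start of the episode above 0.02 m or angle between stapler's own z axis and vertical above 0.3 rad).
It also fails if it takes over 51 s, if anything falls off the work surface, if the arm or the gripper's body presses on something with over 40 N, if the wrist force passes 120 N, or if a joint passes its speed limit or range.

## Working session

There is one attempt and no reset: what is moved stays moved. The work goes in short steps, Python scripts to look and compute and a tool call to move; the robot and the scene stay as the last step left them, time stands still between calls to the robot, and variables do not carry over. Pictures are saved under pics/ and viewed, at most 10 in all, crops included, and the job is handed in when it is done.

Besides the shell and the picture viewer there is one more tool, called after ">>>" as name(argument=value, ...), one argument or row to a line, values as JSON. apply_moves: Moves the arm, as the interface text tells. Its arguments: {"type":"object","properties":{"deltas":{"type":"array","items":{"type":"object","properties":{"rot":{"type":"array","items":{"type":"number"}},"linear":{"type":"array","items":{"type":"number"}},"grip":{"type":"number"}}}},"grip_force":{"type":"number"}},"required":["deltas"]}

```bash
mkdir -p pics
python3 - <<'E'
from plant import arm, viewer
import cv2
s=arm.state();print({k:s[k] for k in('time_s','position','orientation','force','finger_gap')})
for c in('scene','top'):
    p=viewer.snapshot(c);cv2.imwrite(f'pics/{c}0.png',p['pixels']);print(c,p['fx'],p['view'])
    for l in('caddy_grip','strip_edge','board','cleat_slot','cup_red','wick_spool','stapler'):
        print(l,[([round(float(x),4) for x in d['at']],round(d['conf'],2)) for d in viewer.tip_of(l,c)[:2]],[([round(float(x),3) for x in d['at']],round(d['conf'],2)) for d in viewer.find_in(l,c)[:1]])
print(arm.state()['time_s'])
E
```

```text
{'time_s': 0.0, 'position': array([ 0.1641515 , -0.60283876,  0.23305386]), 'orientation': array([ 9.91182778e-01,  1.32500505e-01, -2.43913016e-05, -5.62558623e-04]), 'force': array([ 0.4086559 , -0.08689664, -0.52083147]), 'finger_gap': 0.09525667214728986}
scene 389.72803546480696 [[ 0.99788198  0.06499975  0.00256457 -0.56807876]
 [ 0.03888019 -0.56435687 -0.82461486  0.16982818]
 [-0.05215243  0.82296802 -0.56568875  0.92599628]
 [ 0.          0.          0.          1.        ]]
caddy_grip [([0.4638, 0.1557, 0.1442], 0.64)] [([0.481, 0.142, 0.07], 0.7)]
strip_edge [] [([0.482, 0.141, 0.072], 0.68)]
board [([0.6456, -0.0778, 0.0019], 0.81)] [([0.699, -0.133, 0.013], 0.69)]
cleat_slot [([0.6393, -0.0821, 0.1263], 0.67)] [([0.692, -0.133, 0.013], 0.7)]
cup_red [([0.3839, 0.3924, -0.0005], 0.63)] [([0.38, 0.364, 0.069], 0.86)]
wick_spool [([0.7119, 0.2255, 0.0013], 0.9)] []
stapler [([0.4185, -0.1233, -0.0037], 0.72)] [([0.422, -0.13, 0.021], 0.88)]
top 491.62901357246045 [[-0.01611486 -0.99985374  0.00572745  0.14408764]
 [-0.98898288  0.01509611 -0.14725816  0.55037638]
 [ 0.14715016 -0.0080374  -0.98908151  1.36759281]
 [ 0.          0.          0.          1.        ]]
caddy_grip [([0.4684, 0.1558, 0.1485], 0.57)] [([0.476, 0.153, 0.042], 0.6)]
strip_edge [([0.5304, 0.1323, 0.0634], 0.56)] [([0.477, 0.153, 0.036], 0.81)]
board [([0.6435, -0.084, -0.0019], 0.97)] [([0.699, -0.094, 0.042], 0.58)]
cleat_slot [([0.6389, -0.0851, 0.1236], 0.63)] [([0.693, -0.092, 0.042], 0.57)]
cup_red [([0.3841, 0.3942, 0.0018], 0.92), ([0.6434, -0.0812, -0.002], 0.53)] [([0.382, 0.407, 0.025], 0.59)]
wick_spool [([0.7067, 0.2271, 0.0005], 0.94)] [([0.693, 0.248, 0.064], 0.71)]
stapler [([0.4184, -0.1231, -0.0024], 0.61)] [([0.418, -0.12, 0.015], 0.72)]
1.5
```

View pics/scene0.png

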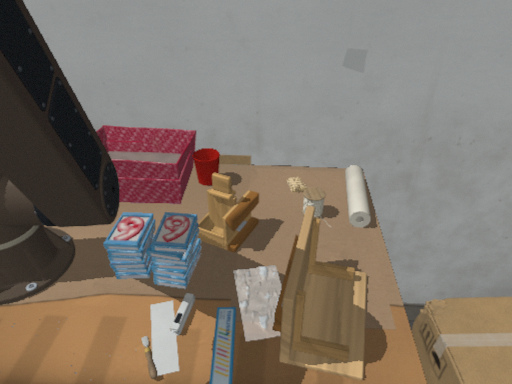

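View pics/top0.png

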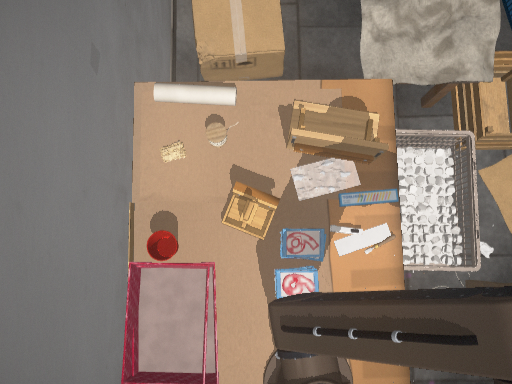

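The scene view shows the caddy around (228,220), with its grip tab near (222,185). The board is seen edge-on from above at (300,290), and the stapler is at (183,313). In the top view the board runs from (287,150) to (382,158), the caddy is at (250,210) turned about -20°, and the spool is at (217,130). I'll enlarge both.

Run:
```python
import cv2,numpy as np
t=cv2.imread('pics/top0.png')
a=cv2.resize(t[85:175,275:395],(800,600),interpolation=cv2.INTER_CUBIC)
b=cv2.resize(t[170:245,210:310],(800,600),interpolation=cv2.INTER_CUBIC)
cv2.imwrite('pics/tb.png',a);cv2.imwrite('pics/tc.png',b)
```

```text
(no output)
```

View pics/tb.png

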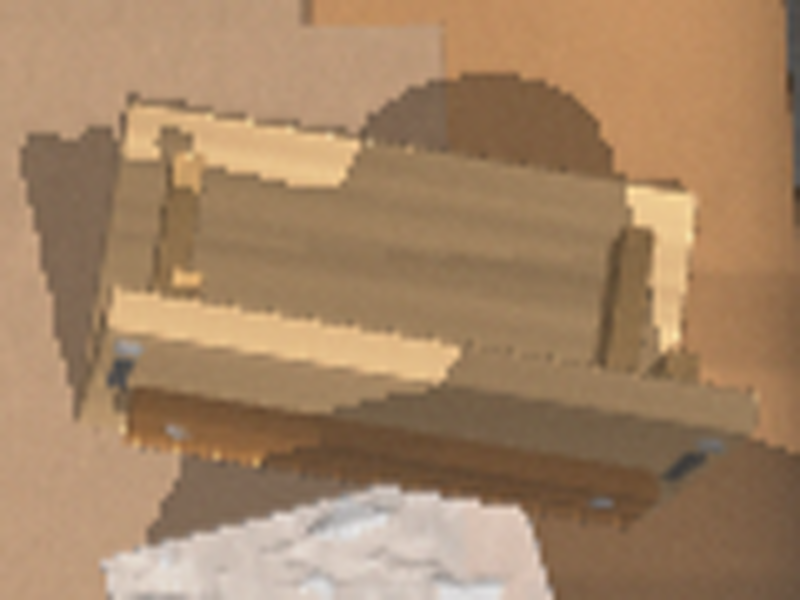

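View pics/tc.png

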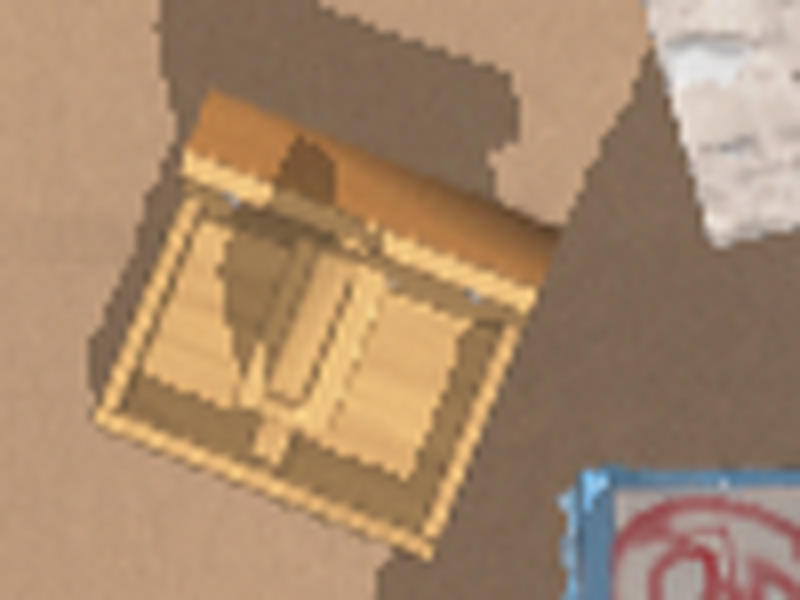

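The board crop shows its front top edge from (115,335) to (755,428) and the cleat's front-face left and right lower corners at (130,440) and (625,525). The caddy crop shows the back-plate top edge from (185,165) to (540,300) and the tab from (250,440) to (370,235). I'll back-project these.

```bash
cat > h.py <<'E'
import numpy as np
from plant import arm, viewer
from scipy.spatial.transform import Rotation as R
def ray(p,u,v,z):
    V=p['view'];Rm=V[:3,:3];c=-Rm.T@V[:3,3]
    d=Rm.T@np.array([(u-p['cx'])/p['fx'],(v-p['cy'])/p['fy'],1]);return c+d*(z-c[2])/d[2]
def proj(p,X):
    c=p['view'][:3,:3]@np.array(X)+p['view'][:3,3];return p['cx']+p['fx']*c[0]/c[2],p['cy']+p['fy']*c[1]/c[2]
def toolR(yaw,lean=0):   # tool x = -caddy x ; tool z down; caddy leaned top toward +x
    Rc=R.from_euler('z',yaw)*R.from_euler('y',lean)
    return Rc*R.from_matrix(np.array([[-1,0,0],[0,1,0],[0,0,-1.]]))
def delta(pos,rot,s=None):
    s=s or arm.state();R0=R.from_quat(s['orientation'])
    print('rot',np.round((R0.inv()*rot).as_rotvec(),3),'cm',np.round(R0.inv().apply(np.array(pos)-s['position'])*100,2))
def st():
    s=arm.state();Rc=R.from_quat(s['orientation'])*R.from_matrix(np.array([[-1,0,0],[0,1,0],[0,0,-1.]])).inv()
    print('t',round(s['time_s'],2),'pos',np.round(s['position'],4),'zyx',np.round(Rc.as_euler('ZYX'),3),'F',np.round(s['force'],1),'M',np.round(s['moment'],2),'gap',round(s['finger_gap'],4),'ff',s['finger_force'])
    return s
E
python3 - <<'E'
from h import *
p=viewer.snapshot('top')
f=lambda u,v,z:ray(p,275+u/6.667-.5,85+v/6.667-.5,z)
g=lambda u,v,z:ray(p,210+u/8-.5,170+v/8-.5,z)
def ln(n,a,b): print(n,np.round(a,4),np.round(b,4),'mid',np.round((a+b)/2,4),'len',round(np.linalg.norm(b-a),4),'yaw',round(np.arctan2(-(b-a)[0]*-1,-(b-a)[1]),4))
ln('board top front',f(115,335,.175),f(755,428,.175))
for z in(.062,.08,.098):ln('cleat low',f(130,440,z),f(628,525,z))
ln('plate top',g(185,165,.1),g(540,300,.1))
ln('tab top',g(262,455,.17),g(362,240,.17))
ln('tab top edge',g(270,390,.17),g(350,275,.17))
delta([.5,-.3,.3],toolR(-.36)); delta([.466,.155,.26],toolR(-.36)); st()
E
```

```text
board top front [0.6628 0.0392 0.175 ] [ 0.6216 -0.2113  0.175 ] mid [ 0.6422 -0.0861  0.175 ] len 0.2539 yaw -0.1629
cleat low [0.6451 0.0244 0.062 ] [ 0.605  -0.1869  0.062 ] mid [ 0.6251 -0.0813  0.062 ] len 0.2151 yaw -0.1878
cleat low [0.6412 0.026  0.08  ] [ 0.6016 -0.1825  0.08  ] mid [ 0.6214 -0.0783  0.08  ] len 0.2122 yaw -0.1878
cleat low [0.6373 0.0276 0.098 ] [ 0.5982 -0.1782  0.098 ] mid [ 0.6177 -0.0753  0.098 ] len 0.2094 yaw -0.1878
plate top [0.5286 0.1988 0.1   ] [0.4804 0.0784 0.1   ] mid [0.5045 0.1386 0.1   ] len 0.1297 yaw -0.3811
tab top [0.4248 0.1722 0.17  ] [0.4937 0.1391 0.17  ] mid [0.4592 0.1557 0.17  ] len 0.0764 yaw 1.1221
tab top edge [0.4456 0.1694 0.17  ] [0.4823 0.1431 0.17  ] mid [0.464  0.1563 0.17  ] len 0.0452 yaw 0.9499
rot [ 0.     0.    -2.516] cm [ 40.36 -20.42  -6.64]
rot [ 0.     0.    -2.516] cm [ 49.03 -65.22  -2.64]
t 1.55 pos [ 0.1642 -0.6031  0.2337] zyx [-2.876 -0.     0.   ] F [ 0.2 -0.1 -0.4] M [ 0.02 -0.02  0.01] gap 0.0948 ff 0.0
```

>>> apply_moves(
  deltas=[
    {"rot": [0,0,-0.5],"linear": [8,-4,-6.5]},
    {"rot": [0,0,-0.5],"linear": [12,-8,-6.5]},
    {"rot": [0,0,-0.5],"linear": [16,-10,-6.5]},
    {"rot": [0,0,-1],"linear": [24,-14,-6.5]},
    {"rot": [0,0,-1],"linear": [34,-18,-6.5]},
    {"rot": [0,0,-1.2],"linear": [38,-20.4,-6.5]},
    {"rot": [0,0,-1.2],"linear": [40,-24,-6.5]},
    {"rot": [0,0,-1.3],"linear": [41,-28,-6.5]},
    {"rot": [0,0,-1.4],"linear": [42,-32,-6.5]},
    {"rot": [0,0,-1.5],"linear": [43,-36,-6.5]},
    {"rot": [0,0,-1.7],"linear": [44,-40,-6.5]},
    {"rot": [0,0,-1.8],"linear": [45,-44,-6.5]},
    {"rot": [0,0,-1.9],"linear": [46,-48,-6.5]},
    {"rot": [0,0,-2],"linear": [47,-52,-6.5]},
    {"rot": [0,0,-2.2],"linear": [48,-56,-6.5]},
    {"rot": [0,0,-2.3],"linear": [48.5,-60,-6.5]},
    {"rot": [0,0,-2.4],"linear": [49,-63,-6.5]},
    {"rot": [0,0,-2.51],"linear": [49,-65.2,-6.5]},
    {"rot": [0,0,-2.51],"linear": [49,-65.2,-6.5],"grip": 1},
    {"rot": [0,0,-2.51],"linear": [49,-65.2,-6.5],"grip": 1},
  ],
)

```text
validation failed for argument at $.de...
```

Run:
```python
from h import *
import cv2
st();p=viewer.snapshot('wrist');cv2.imwrite('pics/w1.png',p['pixels'])
for l in('caddy_grip','strip_edge','board','cleat_slot'):
  for c in('wrist','top','scene'):
    if c!='wrist' and l=='caddy_grip':viewer.snapshot(c)
    print(l,c,[([round(float(x),4) for x in d['at']],round(d['conf'],2)) for d in viewer.tip_of(l,c)[:1]])
st()
```

```text
t 1.55 pos [ 0.1642 -0.6031  0.2337] zyx [-2.876 -0.     0.   ] F [ 0.2 -0.1 -0.4] M [ 0.02 -0.02  0.01] gap 0.0948 ff 0.0
caddy_grip wrist []
caddy_grip top [([0.4666, 0.1555, 0.147], 0.8)]
caddy_grip scene [([0.4681, 0.1561, 0.1453], 0.89)]
strip_edge wrist []
strip_edge top [([0.5335, 0.1359, 0.0617], 0.84)]
strip_edge scene [([0.5292, 0.1321, 0.0686], 0.96)]
board wrist []
board top [([0.6409, -0.0871, -0.0], 0.59)]
board scene [([0.5346, 0.1293, 0.0641], 0.63)]
cleat_slot wrist []
cleat_slot top []
cleat_slot scene [([0.6428, -0.0824, 0.125], 0.94)]
t 2.3 pos [ 0.1642 -0.6031  0.2337] zyx [-2.876  0.     0.   ] F [ 0.1 -0.1 -0.4] M [-0.08 -0.04  0.02] gap 0.0951 ff 0.0
```

View pics/w1.png

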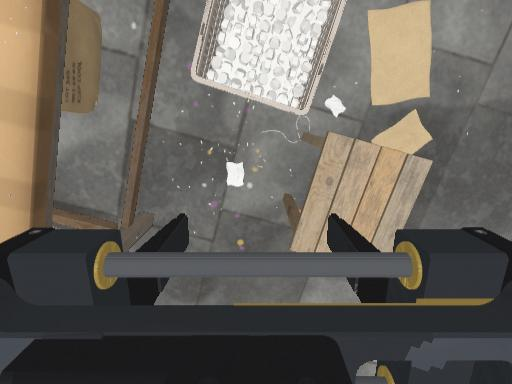

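The arm hasn't moved: the call was refused because every row needs a grip value. The wrist view shows only the floor, with the fingers at (170,250) and (345,250). Resending with grip values.

>>> apply_moves(
  deltas=[
    {"rot": [0,0,-0.5],"linear": [8,-4,-6.5],"grip": 1},
    {"rot": [0,0,-0.5],"linear": [12,-8,-6.5],"grip": 1},
    {"rot": [0,0,-0.5],"linear": [16,-10,-6.5],"grip": 1},
    {"rot": [0,0,-1],"linear": [24,-14,-6.5],"grip": 1},
    {"rot": [0,0,-1],"linear": [34,-18,-6.5],"grip": 1},
    {"rot": [0,0,-1.2],"linear": [38,-20.4,-6.5],"grip": 1},
    {"rot": [0,0,-1.2],"linear": [40,-24,-6.5],"grip": 1},
    {"rot": [0,0,-1.3],"linear": [41,-28,-6.5],"grip": 1},
    {"rot": [0,0,-1.4],"linear": [42,-32,-6.5],"grip": 1},
    {"rot": [0,0,-1.5],"linear": [43,-36,-6.5],"grip": 1},
    {"rot": [0,0,-1.7],"linear": [44,-40,-6.5],"grip": 1},
    {"rot": [0,0,-1.8],"linear": [45,-44,-6.5],"grip": 1},
    {"rot": [0,0,-1.9],"linear": [46,-48,-6.5],"grip": 1},
    {"rot": [0,0,-2],"linear": [47,-52,-6.5],"grip": 1},
    {"rot": [0,0,-2.2],"linear": [48,-56,-6.5],"grip": 1},
    {"rot": [0,0,-2.3],"linear": [48.5,-60,-6.5],"grip": 1},
    {"rot": [0,0,-2.4],"linear": [49,-63,-6.5],"grip": 1},
    {"rot": [0,0,-2.51],"linear": [49,-65.2,-6.5],"grip": 1},
    {"rot": [0,0,-2.51],"linear": [49,-65.2,-6.5],"grip": 1},
    {"rot": [0,0,-2.51],"linear": [49,-65.2,-6.5],"grip": 1},
  ],
)

```text
time_s: 3.97
position: [0.4654, 0.118, 0.2987]
orientation: [0.184, 0.983, 0.0, 0.0]
force: [1.7, -0.1, -0.5]
finger_gap: 0.0953
finger_force: 0.0
```

Run:
```python
from h import *
import cv2
st();p=viewer.snapshot('wrist');cv2.imwrite('pics/w1.png',p['pixels'])
for l in('caddy_grip','strip_edge'):
    print(l,[([round(float(x),4) for x in d['at']],round(d['conf'],2)) for d in viewer.tip_of(l,'wrist')[:1]])
delta([.467,.1555,.2],toolR(-.37))
for dx in(-.025,.025):
  print(proj(p,np.array([.467,.1555,.17])+R.from_euler('z',-.37).apply([dx,0,0])))
```

```text
t 3.97 pos [0.4654 0.118  0.2987] zyx [-0.37  -0.001  0.   ] F [ 1.7 -0.1 -0.5] M [-0.01 -0.17  0.03] gap 0.0953 ff 0.0
caddy_grip [([0.4657, 0.1578, 0.1476], 0.83)]
strip_edge []
rot [ 0.     0.    -0.001] cm [1.2  3.51 9.85]
(np.float64(292.1398342852009), np.float64(153.88956973179515))
(np.float64(290.5248970100832), np.float64(199.84218868096696))
```

View pics/w1.png

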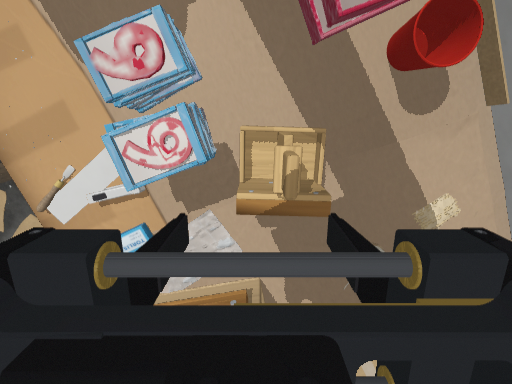

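The wrist view shows the caddy at (283,170), square in the image, with the tab at (281..300, 150..197). That matches the predicted (291,154) to (291,200), so a yaw of -0.37 is right.

>>> apply_moves(
  deltas=[
    {"rot": [0,0,0],"linear": [0,0,0],"grip": 1},
  ],
)

```text
time_s: 4.2
position: [0.4658, 0.1161, 0.2984]
orientation: [0.187, 0.982, -0.0, 0.0]
force: [-0.4, 0.2, -0.2]
finger_gap: 0.095
finger_force: 0.0
```

Run:
```python
from h import *
st()
delta([.467,.156,.2],toolR(-.37))
```

```text
t 4.2 pos [0.4658 0.1161 0.2984] zyx [-0.376 -0.    -0.   ] F [-0.4  0.2 -0.2] M [ 0.05 -0.14  0.03] gap 0.095 ff 0.0
rot [-0.     0.    -0.006] cm [1.35 3.76 9.84]
```

>>> apply_moves(
  deltas=[
    {"rot": [0,0,0],"linear": [1.35,3.75,3],"grip": 1},
    {"rot": [0,0,0],"linear": [1.35,3.75,7],"grip": 1},
    {"rot": [0,0,0],"linear": [1.35,3.75,9.5],"grip": 1},
    {"rot": [0,0,0],"linear": [1.35,3.75,12],"grip": 1},
    {"rot": [0,0,0],"linear": [1.35,3.75,14],"grip": 1},
    {"rot": [0,0,0],"linear": [1.35,3.75,14.8],"grip": 1},
    {"rot": [0,0,0],"linear": [1.35,3.75,14.8],"grip": 0.5},
    {"rot": [0,0,0],"linear": [1.35,3.75,14.8],"grip": 0.3},
  ],
  grip_force=50,
)

```text
time_s: 4.87
position: [0.4677, 0.1549, 0.151]
orientation: [0.188, 0.982, -0.0, 0.0]
force: [0.5, 0.3, 0.4]
finger_gap: 0.0864
finger_force: 0.0
```

Run:
```python
from h import *
st()
```

```text
t 4.87 pos [0.4677 0.1549 0.151 ] zyx [-0.378 -0.    -0.   ] F [0.5 0.3 0.4] M [ 0.07 -0.15 -0.02] gap 0.0864 ff 0.0
```

Close and lift a little.

>>> apply_moves(
  deltas=[
    {"rot": [0,0,0],"linear": [0,0,0],"grip": 0},
    {"rot": [0,0,0],"linear": [0,0,0],"grip": 0},
    {"rot": [0,0,0],"linear": [0,0,0],"grip": 0},
    {"rot": [0,0,0],"linear": [0,0,0],"grip": 0},
    {"rot": [0,0,0],"linear": [0,0,0],"grip": 0},
    {"rot": [0,0,0],"linear": [0,0,0],"grip": 0},
    {"rot": [0,0,0],"linear": [0,0,0],"grip": 0},
    {"rot": [0,0,0],"linear": [0,0,0],"grip": 0},
    {"rot": [0,0,0],"linear": [0,0,0],"grip": 0},
    {"rot": [0,0,0],"linear": [0,0,-0.5],"grip": 0},
    {"rot": [0,0,0],"linear": [0,0,-2],"grip": 0},
    {"rot": [0,0,0],"linear": [0,0,-5],"grip": 0},
    {"rot": [0,0,0],"linear": [0,0,-9],"grip": 0},
    {"rot": [0,0,0],"linear": [0,0,-11],"grip": 0},
    {"rot": [0,0,0],"linear": [0,0,-11],"grip": 0},
  ],
  grip_force=55,
)

```text
time_s: 6.12
position: [0.4682, 0.1561, 0.2645]
orientation: [0.187, 0.982, 0.001, 0.003]
force: [1.2, -0.1, -5.0]
finger_gap: 0.0137
finger_force: 55.0
```

Run:
```python
from h import *
s=st()
for c in('top','scene'):
    viewer.snapshot(c)
    for l in('caddy_grip','strip_edge'):
        print(c,l,[([round(float(x),4) for x in d['at']],round(d['conf'],2)) for d in viewer.tip_of(l,c)[:1]])
# pre-hook: strip edge target in board frame
B=np.array([.642,-.083,0]);yb=-.17;lean=.27
Rc=R.from_euler('z',yb)*R.from_euler('y',lean)
for xb,zs in((-.08,.19),(-.03,.17)):
    se=B+R.from_euler('z',yb).apply([xb,0,zs])
    tcp=se-Rc.apply([.068,0,-.08-.003])
    print(tcp);delta(tcp,toolR(yb,lean),s)
```

```text
t 6.12 pos [0.4682 0.1561 0.2645] zyx [-0.376 -0.005  0.003] F [ 1.2 -0.1 -5. ] M [ 0.02 -0.13 -0.05] gap 0.0137 ff 54.96958136558533
top caddy_grip [([0.468, 0.1556, 0.241], 0.46)]
top strip_edge []
scene caddy_grip [([0.4634, 0.1551, 0.2347], 0.6)]
scene strip_edge [([0.5316, 0.1293, 0.1555], 0.82)]
[ 0.5203811  -0.06212329  0.28813072]
rot [ 0.031  0.275 -0.204] cm [-12.87 -18.38  -2.36]
[ 0.56966033 -0.0705824   0.26813072]
rot [ 0.031  0.275 -0.204] cm [-17.75 -17.36  -0.33]
```

Run:
```python
from h import *
import cv2
s=st();p=viewer.snapshot('scene');im=p['pixels'].copy()
Rc=R.from_euler('z',-.376)
for off,c in (((.068,-.065,-.08),(0,0,255)),((.068,.065,-.08),(0,0,255)),((-.05,-.065,-.147),(255,0,0)),((-.05,.065,-.147),(255,0,0)),((.068,-.065,-.147),(255,255,0))):
    X=s['position']+[0,0,-.003]+Rc.apply(off);u,v=proj(p,X);im[int(round(v)),int(round(u))]=c;print(u,v)
cv2.imwrite('pics/s2.png',cv2.resize(im[90:230,150:330],(771,600),interpolation=cv2.INTER_NEAREST))
for l in('caddy_grip','strip_edge'):
    print(l,[([round(float(x),4) for x in d['at']],round(d['conf'],2)) for d in viewer.tip_of(l,'scene')[:1]])
```

```text
t 6.42 pos [0.4665 0.1557 0.2589] zyx [-0.376  0.003 -0.002] F [-1.1 -0.4 -5.8] M [ 0.08 -0.09 -0.02] gap 0.0136 ff 54.96971547603607
232.4869038754988 193.99049406931667
257.8209081997791 166.67565505523822
190.2797588695457 204.8363705206772
217.63111255026303 178.59800887052293
233.5307356878435 217.9333554315499
caddy_grip [([0.4645, 0.1564, 0.2374], 0.83)]
strip_edge [([0.5316, 0.1303, 0.1566], 0.93)]
```

View pics/s2.png

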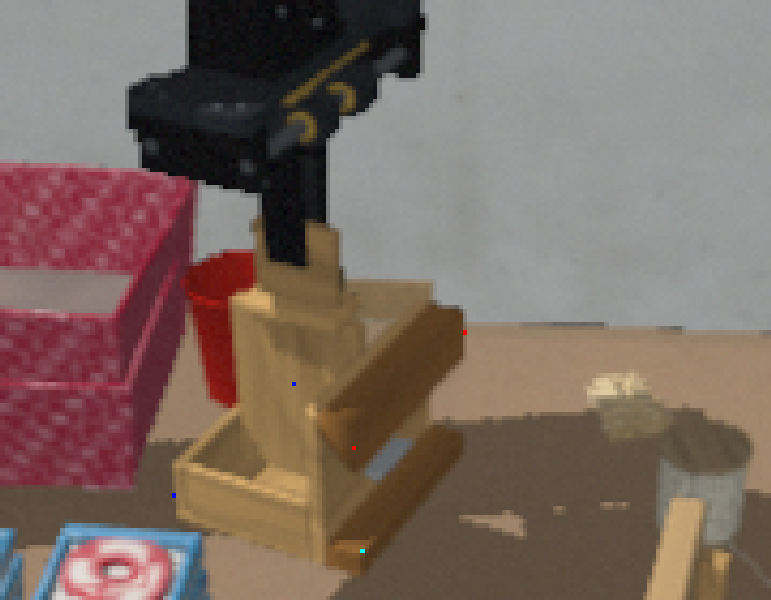

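The scene crop shows the caddy in the air, about 5 px lower than predicted: the strip corner is at (360,470) against a predicted (352,448). It was held about 15 mm too high on the tab, probably because I lifted before the fingers had closed. I'll set it down and regrasp.

>>> apply_moves(
  deltas=[
    {"rot": [0,0,0],"linear": [0,0,3],"grip": 0},
    {"rot": [0,0,0],"linear": [0,0,6.5],"grip": 0},
    {"rot": [0,0,0],"linear": [0,0,8],"grip": 0},
    {"rot": [0,0,0],"linear": [0,0,8.5],"grip": 0},
    {"rot": [0,0,0],"linear": [0,0,8.8],"grip": 0},
    {"rot": [0,0,0],"linear": [0,0,9],"grip": 0},
    {"rot": [0,0,0],"linear": [0,0,9],"grip": 0},
  ],
)

```text
time_s: 7.15
position: [0.4676, 0.1559, 0.171]
orientation: [0.187, 0.982, 0.0, 0.001]
force: [0.0, -0.2, -4.1]
finger_gap: 0.0138
finger_force: 55.0
```

Run:
```python
from h import *
s=st()
```

```text
t 7.15 pos [0.4676 0.1559 0.171 ] zyx [-0.376 -0.001  0.001] F [ 0.  -0.2 -4.1] M [ 0.06 -0.12 -0.03] gap 0.0138 ff 54.96964752674103
```

>>> apply_moves(
  deltas=[
    {"rot": [0,0,0],"linear": [0,0,0.3],"grip": 0},
    {"rot": [0,0,0],"linear": [0,0,0.5],"grip": 0},
    {"rot": [0,0,0],"linear": [0,0,0.5],"grip": 0},
  ],
)

```text
time_s: 7.4
position: [0.4684, 0.1564, 0.1686]
orientation: [0.187, 0.982, 0.001, 0.003]
force: [-4.8, 2.2, 26.5]
finger_gap: 0.0139
finger_force: 55.0
```

>>> apply_moves(
  deltas=[
    {"rot": [0,0,0],"linear": [0,0,0],"grip": 0.3},
    {"rot": [0,0,0],"linear": [0,0,0],"grip": 0.35},
    {"rot": [0,0,0],"linear": [0,0,0],"grip": 0.35},
    {"rot": [0,0,0],"linear": [0,0,0.7],"grip": 0.35},
    {"rot": [0,0,0],"linear": [0,0,1.4],"grip": 0.35},
    {"rot": [0,0,0],"linear": [0,0,1.7],"grip": 0.35},
    {"rot": [0,0,0],"linear": [0,0,1.7],"grip": 0.35},
    {"rot": [0,0,0],"linear": [0,0,1.7],"grip": 0},
    {"rot": [0,0,0],"linear": [0,0,1.7],"grip": 0},
    {"rot": [0,0,0],"linear": [0,0,1.7],"grip": 0},
    {"rot": [0,0,0],"linear": [0,0,1.7],"grip": 0},
    {"rot": [0,0,0],"linear": [0,0,1.7],"grip": 0},
    {"rot": [0,0,0],"linear": [0,0,1.7],"grip": 0},
    {"rot": [0,0,0],"linear": [0,0,1.7],"grip": 0},
  ],
)

```text
time_s: 8.57
position: [0.467, 0.1558, 0.1484]
orientation: [0.187, 0.982, -0.0, -0.0]
force: [0.1, 1.6, -1.6]
finger_gap: 0.0137
finger_force: 55.0
```

Run:
```python
from h import *
s=st()
```

```text
t 8.57 pos [0.467  0.1558 0.1484] zyx [-0.376  0.    -0.   ] F [ 0.1  1.6 -1.6] M [ 0.23 -0.05 -0.02] gap 0.0137 ff 54.99915361404419
```

```bash
cat >> h.py <<'E'
B=np.array([.642,-.083,0]);yb=-.17
def hook(xb,zs,lean,s=None,y=0,yaw=None):
    yaw=yb if yaw is None else yaw
    Rc=R.from_euler('z',yaw)*R.from_euler('y',lean)
    tcp=B+R.from_euler('z',yb).apply([xb,y,zs])-Rc.apply([.068,0,-.0814])
    print(xb,zs,lean,np.round(tcp,4),end=' ');delta(tcp,toolR(yaw,lean),s)
def strip():
    s=arm.state();Rc=R.from_quat(s['orientation'])*R.from_matrix(np.array([[-1,0,0],[0,1,0],[0,0,-1.]])).inv()
    print('strip in board',np.round(R.from_euler('z',-yb).apply(s['position']+Rc.apply([.068,0,-.0814])-B),4))
E
python3 - <<'E'
from h import *
hook(-.09,.2,.0);hook(-.09,.19,.27)
E
```

```text
-0.09 0.2 0.0 [ 0.4863 -0.0563  0.2814] rot [-0.    -0.    -0.206] cm [ -9.57 -19.02 -13.3 ]
-0.09 0.19 0.27 [ 0.5101 -0.0604  0.2866] rot [ 0.028  0.269 -0.205] cm [-11.94 -18.53 -13.82]
```

>>> apply_moves(
  deltas=[
    {"rot": [0,0,0],"linear": [0,0,-2],"grip": 0},
    {"rot": [0,0,0],"linear": [0,0,-5],"grip": 0},
    {"rot": [0,0,0],"linear": [0,0,-8],"grip": 0},
    {"rot": [0,0,0],"linear": [0,0,-11],"grip": 0},
    {"rot": [0,0,-0.02],"linear": [-1,-1,-13],"grip": 0},
    {"rot": [0,0,-0.05],"linear": [-2.5,-4,-13.5],"grip": 0},
    {"rot": [0,0,-0.1],"linear": [-4,-7,-13.5],"grip": 0},
    {"rot": [0,0.04,-0.15],"linear": [-6,-10,-13.8],"grip": 0},
    {"rot": [0.01,0.08,-0.205],"linear": [-8,-13,-13.8],"grip": 0},
    {"rot": [0.01,0.12,-0.205],"linear": [-10,-15.5,-13.8],"grip": 0},
    {"rot": [0.02,0.16,-0.205],"linear": [-11,-17,-13.8],"grip": 0},
    {"rot": [0.02,0.2,-0.205],"linear": [-11.9,-18,-13.8],"grip": 0},
    {"rot": [0.025,0.24,-0.205],"linear": [-11.9,-18.5,-13.8],"grip": 0},
    {"rot": [0.028,0.269,-0.205],"linear": [-11.9,-18.5,-13.8],"grip": 0},
    {"rot": [0.028,0.269,-0.205],"linear": [-11.9,-18.5,-13.8],"grip": 0},
    {"rot": [0.028,0.269,-0.205],"linear": [-11.9,-18.5,-13.8],"grip": 0},
  ],
)

```text
time_s: 9.9
position: [0.51, -0.06, 0.2858]
orientation: [0.084, 0.987, 0.011, -0.134]
force: [-1.4, 0.1, -3.3]
finger_gap: 0.0135
finger_force: 55.0
```

Run:
```python
from h import *
import cv2
s=st();strip();p=viewer.snapshot('scene');cv2.imwrite('pics/s3.png',cv2.resize(p['pixels'][120:380,150:400],(577,600),interpolation=cv2.INTER_CUBIC))
for l in('caddy_grip','strip_edge','board','cleat_slot'):
    print(l,[([round(float(x),4) for x in d['at']],round(d['conf'],2)) for d in viewer.tip_of(l,'scene')[:1]])
p=viewer.snapshot('wrist');cv2.imwrite('pics/w3.png',p['pixels'])
for l in('board','cleat_slot'):
    print(l,[([round(float(x),4) for x in d['at']],round(d['conf'],2)) for d in viewer.tip_of(l,'wrist')[:1]])
```

```text
t 9.9 pos [ 0.51   -0.06    0.2858] zyx [-0.17  0.27 -0.  ] F [-1.4  0.1 -3.3] M [ 0.02 -0.48 -0.05] gap 0.0135 ff 54.99843657016754
strip in board [-0.0902  0.0003  0.1893]
caddy_grip [([0.5103, -0.0596, 0.2834], 0.8)]
strip_edge [([0.5534, -0.0684, 0.1845], 0.7)]
board [([0.646, -0.0834, -0.0011], 0.95)]
cleat_slot [([0.6438, -0.0821, 0.1253], 0.6)]
board [([0.6431, -0.0832, -0.0004], 0.82)]
cleat_slot []
```

View pics/s3.png

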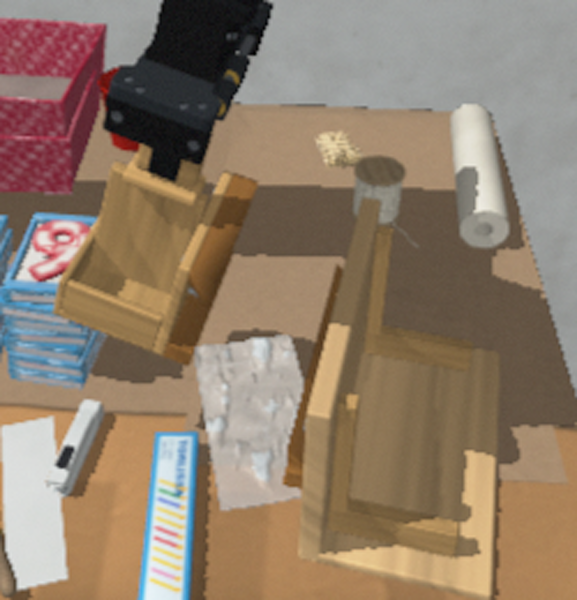

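View pics/w3.png

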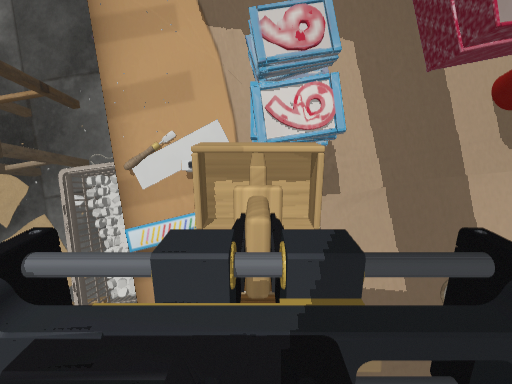

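The caddy sits centred in the jaws (wrist view tab at (258,225)) and leans correctly. In the scene view its strip, around (215,270), faces the cleat, around (320,380). I'll move it over the groove.

```bash
sed -i 's/B=np.array(\[.642/B=np.array([.643/' h.py
python3 - <<'E'
from h import *
hook(-.05,.17,.25);hook(-.025,.165,.25);hook(-.0105,.165,.25);hook(-.0105,.155,.25)
E
```

```text
-0.05 0.17 0.25 [ 0.5486 -0.0668  0.2657] rot [-0.    -0.019  0.001] cm [-4.35 -0.03  0.97]
-0.025 0.165 0.25 [ 0.5733 -0.071   0.2607] rot [-0.    -0.019  0.001] cm [-6.9  -0.04  0.78]
-0.0105 0.165 0.25 [ 0.5876 -0.0735  0.2607] rot [-0.    -0.019  0.001] cm [-8.3  -0.04  0.4 ]
-0.0105 0.155 0.25 [ 0.5876 -0.0735  0.2507] rot [-0.    -0.019  0.001] cm [-8.56 -0.04  1.36]
```

>>> apply_moves(
  deltas=[
    {"rot": [0,-0.019,0],"linear": [-2.5,0,0.6],"grip": 0},
    {"rot": [0,-0.019,0],"linear": [-4.35,0,0.97],"grip": 0},
    {"rot": [0,-0.019,0],"linear": [-5.5,0,0.9],"grip": 0},
    {"rot": [0,-0.019,0],"linear": [-6.9,0,0.78],"grip": 0},
    {"rot": [0,-0.019,0],"linear": [-7.4,0,0.65],"grip": 0},
    {"rot": [0,-0.019,0],"linear": [-7.9,0,0.5],"grip": 0},
    {"rot": [0,-0.019,0],"linear": [-8.3,0,0.4],"grip": 0},
    {"rot": [0,-0.019,0],"linear": [-8.3,0,0.4],"grip": 0},
    {"rot": [0,-0.019,0],"linear": [-8.3,0,0.4],"grip": 0},
  ],
)

```text
time_s: 11.05
position: [0.5875, -0.0732, 0.2606]
orientation: [0.084, 0.989, 0.01, -0.125]
force: [0.4, -0.3, -4.6]
finger_gap: 0.0139
finger_force: 55.0
```

Run:
```python
from h import *
st();strip()
viewer.snapshot('scene');viewer.snapshot('top')
for c in('scene','top'):
  for l in('strip_edge','board'):
    print(c,l,[([round(float(x),4) for x in d['at']],round(d['conf'],2)) for d in viewer.tip_of(l,c)[:1]])
R_=R.from_quat(arm.state()['orientation']).inv();print('1cm down in tool',R_.apply([0,0,-1]))
```

```text
t 11.05 pos [ 0.5875 -0.0732  0.2606] zyx [-0.17   0.251 -0.   ] F [ 0.4 -0.3 -4.6] M [ 0.03 -0.54  0.02] gap 0.0139 ff 54.998629689216614
strip in board [-0.0107  0.0002  0.1649]
scene strip_edge [([0.714, 0.2272, -0.0012], 0.7)]
scene board [([0.6448, -0.083, 0.0014], 0.93)]
top strip_edge [([0.6334, -0.0782, 0.1604], 0.58)]
top board []
1cm down in tool [-2.48104056e-01  2.44373418e-04  9.68733357e-01]
```

Run:
```python
from h import *
p=viewer.snapshot('scene');print(-p['view'][:3,:3].T@p['view'][:3,3])
def b(x,y,z):
    u,v=proj(p,B+R.from_euler('z',yb).apply([x,y,z]));return round((u-150)*2.308),round((v-120)*2.308)
for y in(.13,-.13):print('board top',y,b(0,y,.175),b(0,y,0))
for c in(.107,.116,.125,.134,.143):
    print(c,'crest far/near',b(-.016,.11,c),b(-.016,-.11,c),'ridge',b(-.019,.11,c-.045),b(-.019,-.11,c-.045))
```

```text
[ 0.60856557 -0.62929664  0.66532539]
board top 0.13 (359, 194) (347, 331)
board top -0.13 (307, 410) (299, 557)
0.107 crest far/near (334, 261) (288, 446) ridge (328, 296) (282, 483)
0.116 crest far/near (335, 254) (288, 439) ridge (329, 289) (283, 476)
0.125 crest far/near (335, 247) (288, 431) ridge (329, 282) (283, 468)
0.134 crest far/near (336, 239) (288, 423) ridge (330, 275) (283, 461)
0.143 crest far/near (336, 232) (289, 415) ridge (330, 268) (283, 453)
```

Matching the picture (near ridge end at (287,485), far crest end at (342,262)) puts the cleat crest at about 0.107–0.11, and the board about 2 mm farther away. I'll lower it to just above that.

```bash
sed -i 's/B=np.array(\[.643/B=np.array([.6447/' h.py
python3 - <<'E'
from h import *
hook(-.0105,.150,.25);hook(-.0105,.122,.25)
E
```

```text
-0.0105 0.15 0.25 [ 0.5893 -0.0735  0.2457] rot [-0.    -0.001  0.   ] cm [-0.53  0.01  1.4 ]
-0.0105 0.122 0.25 [ 0.5893 -0.0735  0.2177] rot [-0.    -0.001  0.   ] cm [-1.23  0.01  4.12]
```

>>> apply_moves(
  deltas=[
    {"rot": [0,0,0],"linear": [-0.35,0,0.7],"grip": 0},
    {"rot": [0,0,0],"linear": [-0.55,0,1.4],"grip": 0},
    {"rot": [0,0,0],"linear": [-0.65,0,1.8],"grip": 0},
    {"rot": [0,0,0],"linear": [-0.75,0,2.2],"grip": 0},
    {"rot": [0,0,0],"linear": [-0.75,0,2.2],"grip": 0},
  ],
)

```text
time_s: 11.82
position: [0.5889, -0.0735, 0.236]
orientation: [0.084, 0.988, 0.011, -0.126]
force: [-1.9, 0.8, -5.2]
finger_gap: 0.0138
finger_force: 55.0
```

Run:
```python
from h import *
st();strip()
```

```text
t 11.82 pos [ 0.5889 -0.0735  0.236 ] zyx [-0.17   0.254 -0.   ] F [-1.9  0.8 -5.2] M [ 0.15  0.07 -0.15] gap 0.0138 ff 54.999990463256836
strip in board [-1.120e-02 -1.000e-04  1.401e-01]
```

>>> apply_moves(
  deltas=[
    {"rot": [0,0,0],"linear": [-0.1,0,0.4],"grip": 0},
    {"rot": [0,0,0],"linear": [-0.2,0,0.8],"grip": 0},
    {"rot": [0,0,0],"linear": [-0.3,0,1.2],"grip": 0},
    {"rot": [0,0,0],"linear": [-0.3,0,1.2],"grip": 0},
  ],
)

```text
time_s: 12.15
position: [0.5889, -0.0735, 0.2241]
orientation: [0.084, 0.988, 0.011, -0.126]
force: [-4.3, 0.7, -7.2]
finger_gap: 0.0139
finger_force: 55.0
```

Run:
```python
from h import *
st();strip()
```

```text
t 12.15 pos [ 0.5889 -0.0735  0.2241] zyx [-0.17   0.253 -0.   ] F [-4.3  0.7 -7.2] M [ 0.2   0.37 -0.22] gap 0.0139 ff 55.00390648841858
strip in board [-1.100e-02 -1.000e-04  1.283e-01]
```

The strip's top is lightly touching the board (about 4 N). I'll back off 1.5 mm and keep going down.

>>> apply_moves(
  deltas=[
    {"rot": [0,0,0],"linear": [0.1,0,0.35],"grip": 0},
    {"rot": [0,0,0],"linear": [0,0,0.7],"grip": 0},
    {"rot": [0,0,0],"linear": [-0.08,0,1.0],"grip": 0},
    {"rot": [0,0,0],"linear": [-0.08,0,1.0],"grip": 0},
  ],
)

```text
time_s: 12.48
position: [0.5879, -0.0733, 0.2144]
orientation: [0.084, 0.989, 0.01, -0.125]
force: [-1.2, -0.1, -4.1]
finger_gap: 0.014
finger_force: 55.0
```

```bash
sed -i 's/B=np.array(\[.6447/B=np.array([.642/' h.py
python3 - <<'E'
from h import *
st();strip()
E
```

```text
t 12.48 pos [ 0.5879 -0.0733  0.2144] zyx [-0.169  0.251 -0.   ] F [-1.2 -0.1 -4.1] M [-0.   -0.53  0.02] gap 0.014 ff 54.99882459640503
strip in board [-0.0093  0.0004  0.1187]
```

Free again. Going on down 1 mm per row.

>>> apply_moves(
  deltas=[
    {"rot": [0,0,0],"linear": [-0.05,0,0.2],"grip": 0},
    {"rot": [0,0,0],"linear": [-0.1,0,0.4],"grip": 0},
    {"rot": [0,0,0],"linear": [-0.15,0,0.6],"grip": 0},
    {"rot": [0,0,0],"linear": [-0.15,0,0.6],"grip": 0},
  ],
)

```text
time_s: 12.82
position: [0.5876, -0.0733, 0.2084]
orientation: [0.084, 0.989, 0.011, -0.125]
force: [0.9, -0.2, -4.7]
finger_gap: 0.0137
finger_force: 55.0
```

>>> apply_moves(
  deltas=[
    {"rot": [0,0,0],"linear": [-0.03,0,0.12],"grip": 0},
    {"rot": [0,0,0],"linear": [-0.06,0,0.24],"grip": 0},
    {"rot": [0,0,0],"linear": [-0.06,0,0.24],"grip": 0},
  ],
)

```text
time_s: 13.07
position: [0.5876, -0.0733, 0.2062]
orientation: [0.084, 0.989, 0.01, -0.125]
force: [0.5, -0.9, -4.3]
finger_gap: 0.0138
finger_force: 55.0
```

>>> apply_moves(
  deltas=[
    {"rot": [0,0,0],"linear": [-0.03,0,0.12],"grip": 0},
    {"rot": [0,0,0],"linear": [-0.07,0,0.26],"grip": 0},
    {"rot": [0,0,0],"linear": [-0.07,0,0.26],"grip": 0},
  ],
)

```text
time_s: 13.32
position: [0.5876, -0.0733, 0.2034]
orientation: [0.084, 0.989, 0.01, -0.125]
force: [-0.4, -0.3, -4.7]
finger_gap: 0.0137
finger_force: 55.0
```

>>> apply_moves(
  deltas=[
    {"rot": [0,0,0],"linear": [-0.03,0,0.12],"grip": 0},
    {"rot": [0,0,0],"linear": [-0.07,0,0.26],"grip": 0},
    {"rot": [0,0,0],"linear": [-0.07,0,0.26],"grip": 0},
  ],
)

```text
time_s: 13.57
position: [0.5877, -0.0733, 0.2007]
orientation: [0.084, 0.989, 0.01, -0.125]
force: [0.2, 0.0, -5.0]
finger_gap: 0.0139
finger_force: 55.0
```

Run:
```python
from h import *
st();strip()
```

```text
t 13.57 pos [ 0.5877 -0.0733  0.2007] zyx [-0.17   0.251 -0.   ] F [ 0.2  0.  -5. ] M [ 0.04 -0.52  0.04] gap 0.0139 ff 54.99880135059357
strip in board [-0.0096  0.0004  0.1049]
```

>>> apply_moves(
  deltas=[
    {"rot": [0,0,0],"linear": [-0.03,0,0.12],"grip": 0},
    {"rot": [0,0,0],"linear": [-0.07,0,0.26],"grip": 0},
    {"rot": [0,0,0],"linear": [-0.07,0,0.26],"grip": 0},
  ],
)

```text
time_s: 13.82
position: [0.5877, -0.0733, 0.198]
orientation: [0.084, 0.989, 0.011, -0.125]
force: [0.6, -0.0, -4.9]
finger_gap: 0.0138
finger_force: 55.0
```

Run:
```python
from h import *
st();strip()
```

```text
t 13.82 pos [ 0.5877 -0.0733  0.198 ] zyx [-0.17   0.251 -0.   ] F [ 0.6 -0.  -4.9] M [-0.04 -0.51  0.03] gap 0.0138 ff 54.99888360500336
strip in board [-0.0095  0.0004  0.1022]
```

>>> apply_moves(
  deltas=[
    {"rot": [0,0,0],"linear": [-0.03,0,0.12],"grip": 0},
    {"rot": [0,0,0],"linear": [-0.06,0,0.22],"grip": 0},
    {"rot": [0,0,0],"linear": [-0.06,0,0.22],"grip": 0},
  ],
)

```text
time_s: 14.07
position: [0.5881, -0.0734, 0.1961]
orientation: [0.084, 0.989, 0.01, -0.124]
force: [1.1, -0.2, -4.3]
finger_gap: 0.0139
finger_force: 55.0
```

Run:
```python
from h import *
st();strip()
```

```text
t 14.07 pos [ 0.5881 -0.0734  0.1961] zyx [-0.17  0.25 -0.  ] F [ 1.1 -0.2 -4.3] M [ 0.04 -0.93 -0.06] gap 0.0139 ff 54.99932885169983
strip in board [-0.009   0.0004  0.1004]
```

>>> apply_moves(
  deltas=[
    {"rot": [0,0,0],"linear": [-0.04,0,0.1],"grip": 0},
    {"rot": [0,0,0],"linear": [-0.06,0,0.15],"grip": 0},
    {"rot": [0,0,0],"linear": [-0.06,0,0.15],"grip": 0},
  ],
)

```text
time_s: 14.32
position: [0.5885, -0.0734, 0.195]
orientation: [0.084, 0.989, 0.011, -0.124]
force: [2.6, -0.3, 1.1]
finger_gap: 0.0142
finger_force: 55.0
```

Run:
```python
from h import *
st();strip()
```

```text
t 14.32 pos [ 0.5885 -0.0734  0.195 ] zyx [-0.17   0.249 -0.   ] F [ 2.6 -0.3  1.1] M [ 0.26 -1.15 -0.39] gap 0.0142 ff 55.01079797744751
strip in board [-0.0085  0.0004  0.0993]
```

The strip now bears on the cleat slope: lift force is about +6 N, edge at z≈0.099, so the crest is at about 0.107. Next I'll plan the swing upright about the strip edge.

Run:
```python
from h import *
for l,x in((.2,-.0078),(.15,-.0062),(.1,-.0047),(.05,-.003),(0,-.0015)):hook(x,.0995,l)
```

```text
-0.0078 0.0995 0.2 [ 0.5846 -0.0731  0.1928] rot [-0.    -0.049 -0.   ] cm [ 0.33 -0.04  0.31]
-0.0062 0.0995 0.15 [ 0.5816 -0.0726  0.1901] rot [-0.    -0.099 -0.   ] cm [ 0.55 -0.04  0.64]
-0.0047 0.0995 0.1 [ 0.5787 -0.0721  0.1873] rot [-0.    -0.149 -0.   ] cm [ 0.77 -0.04  0.99]
-0.003 0.0995 0.05 [ 0.5761 -0.0717  0.1842] rot [-0.    -0.199 -0.   ] cm [ 0.94 -0.04  1.36]
-0.0015 0.0995 0 [ 0.5735 -0.0712  0.1809] rot [-0.    -0.249 -0.   ] cm [ 1.12 -0.04  1.74]
```

>>> apply_moves(
  deltas=[
    {"rot": [0,-0.025,0],"linear": [0.17,0,0.15],"grip": 0},
    {"rot": [0,-0.05,0],"linear": [0.33,0,0.31],"grip": 0},
    {"rot": [0,-0.075,0],"linear": [0.44,0,0.48],"grip": 0},
    {"rot": [0,-0.1,0],"linear": [0.55,0,0.64],"grip": 0},
    {"rot": [0,-0.125,0],"linear": [0.66,0,0.82],"grip": 0},
    {"rot": [0,-0.15,0],"linear": [0.77,0,0.99],"grip": 0},
    {"rot": [0,-0.15,0],"linear": [0.77,0,0.99],"grip": 0},
  ],
)

```text
time_s: 14.9
position: [0.5772, -0.0715, 0.1864]
orientation: [0.084, 0.995, 0.004, -0.051]
force: [0.9, -0.4, -3.6]
finger_gap: 0.0139
finger_force: 55.0
```

Run:
```python
from h import *
st();strip()
for l,x in((.05,-.003),(0,-.0015)):hook(x,.0995,l)
```

```text
t 14.9 pos [ 0.5772 -0.0715  0.1864] zyx [-0.169  0.102 -0.   ] F [ 0.9 -0.4 -3.6] M [ 0.05 -0.42  0.  ] gap 0.0139 ff 54.99883711338043
strip in board [-0.0064  0.0004  0.0985]
-0.003 0.0995 0.05 [ 0.5761 -0.0717  0.1842] rot [-0.    -0.052  0.001] cm [ 0.08 -0.04  0.23]
-0.0015 0.0995 0 [ 0.5735 -0.0712  0.1809] rot [-0.    -0.102  0.001] cm [ 0.32 -0.04  0.58]
```

>>> apply_moves(
  deltas=[
    {"rot": [0,-0.025,0],"linear": [0.04,0,0.1],"grip": 0},
    {"rot": [0,-0.052,0],"linear": [0.08,0,0.23],"grip": 0},
    {"rot": [0,-0.075,0],"linear": [0.2,0,0.4],"grip": 0},
    {"rot": [0,-0.1,0],"linear": [0.3,0,0.55],"grip": 0},
    {"rot": [0,-0.1,0],"linear": [0.3,0,0.55],"grip": 0},
  ],
)

```text
time_s: 15.32
position: [0.5724, -0.0706, 0.1809]
orientation: [0.084, 0.996, 0.0, -0.003]
force: [-7.0, 0.3, -1.5]
finger_gap: 0.014
finger_force: 55.0
```

Run:
```python
from h import *
st();strip()
```

```text
t 15.32 pos [ 0.5724 -0.0706  0.1809] zyx [-0.169  0.006 -0.   ] F [-7.   0.3 -1.5] M [ 0.31  1.59 -0.08] gap 0.014 ff 55.00025689601898
strip in board [-0.0032  0.0005  0.0991]
```

Tongue reaction is now felt (-7 N in x). I'll ease in and down.

>>> apply_moves(
  deltas=[
    {"rot": [0,-0.005,0],"linear": [-0.08,0,0.1],"grip": 0},
    {"rot": [0,-0.005,0],"linear": [-0.15,0,0.2],"grip": 0},
    {"rot": [0,-0.005,0],"linear": [-0.2,0,0.3],"grip": 0},
    {"rot": [0,-0.005,0],"linear": [-0.2,0,0.3],"grip": 0},
  ],
)

```text
time_s: 15.65
position: [0.5741, -0.0709, 0.1771]
orientation: [0.085, 0.996, 0.0, -0.003]
force: [-5.8, 0.7, -6.6]
finger_gap: 0.0138
finger_force: 55.0
```

Run:
```python
from h import *
st();strip()
```

```text
t 15.65 pos [ 0.5741 -0.0709  0.1771] zyx [-0.169  0.005  0.   ] F [-5.8  0.7 -6.6] M [ 0.5   1.76 -0.12] gap 0.0138 ff 54.999030232429504
strip in board [-0.0014  0.0005  0.0953]
```

>>> apply_moves(
  deltas=[
    {"rot": [0,-0.005,0],"linear": [-0.05,0,0.08],"grip": 0},
    {"rot": [0,-0.005,0],"linear": [-0.08,0,0.16],"grip": 0},
    {"rot": [0,-0.005,0],"linear": [-0.08,0,0.24],"grip": 0},
    {"rot": [0,-0.005,0],"linear": [-0.08,0,0.24],"grip": 0},
  ],
)

```text
time_s: 15.98
position: [0.5755, -0.071, 0.1752]
orientation: [0.085, 0.996, 0.0, 0.001]
force: [-7.0, 0.9, -4.4]
finger_gap: 0.0139
finger_force: 55.0
```

Run:
```python
from h import *
st();strip()
```

```text
t 15.98 pos [ 0.5755 -0.071   0.1752] zyx [-0.17  -0.002  0.   ] F [-7.   0.9 -4.4] M [ 0.55  1.68 -0.48] gap 0.0139 ff 55.01965641975403
strip in board [0.0006 0.0006 0.0939]
```

>>> apply_moves(
  deltas=[
    {"rot": [0,0,0],"linear": [0,0,0.08],"grip": 0},
    {"rot": [0,0,0],"linear": [0,0,0.16],"grip": 0},
    {"rot": [0,0,0],"linear": [0,0,0.16],"grip": 0},
  ],
)

```text
time_s: 16.23
position: [0.5757, -0.071, 0.1741]
orientation: [0.085, 0.996, 0.0, 0.001]
force: [-10.0, 3.1, -0.7]
finger_gap: 0.0136
finger_force: 55.1
```

Run:
```python
from h import *
st();strip()
```

```text
t 16.23 pos [ 0.5757 -0.071   0.1741] zyx [-0.17  -0.003  0.   ] F [-10.    3.1  -0.7] M [ 0.47  1.7  -0.65] gap 0.0136 ff 55.065758228302
strip in board [0.0009 0.0006 0.0929]
```

>>> apply_moves(
  deltas=[
    {"rot": [0,0,0],"linear": [0.04,0,0.08],"grip": 0},
    {"rot": [0,0,0],"linear": [0.04,0,0.16],"grip": 0},
    {"rot": [0,0,0],"linear": [0.04,0,0.2],"grip": 0},
    {"rot": [0,0,0],"linear": [0.04,0,0.2],"grip": 0},
  ],
)

```text
time_s: 16.57
position: [0.5757, -0.0709, 0.1731]
orientation: [0.085, 0.996, 0.0, 0.002]
force: [-11.0, 3.9, 7.6]
finger_gap: 0.0138
finger_force: 55.2
```

Run:
```python
from h import *
st();strip()
```

```text
t 16.57 pos [ 0.5757 -0.0709  0.1731] zyx [-0.171 -0.005  0.001] F [-11.    3.9   7.6] M [ 0.65  1.56 -0.8 ] gap 0.0138 ff 55.15269935131073
strip in board [0.001  0.0007 0.092 ]
```

It's resisting at about 12 N, partly because the grip constrains it. I'll let it sit freely on the cleat, then push down on the shoulder with straddling fingertips.

>>> apply_moves(
  deltas=[
    {"rot": [0,0,0],"linear": [0.05,0,-0.1],"grip": 0.2},
    {"rot": [0,0,0],"linear": [0.05,0,-0.1],"grip": 0.2},
    {"rot": [0,0,0],"linear": [0.05,0,-0.1],"grip": 0.2},
    {"rot": [0,0,0],"linear": [0.05,0,-0.1],"grip": 0.2},
  ],
)

```text
time_s: 16.9
position: [0.577, -0.0716, 0.1737]
orientation: [0.085, 0.996, -0.001, 0.005]
force: [-0.2, 0.7, -0.4]
finger_gap: 0.0189
finger_force: 0.0
```

Run:
```python
from h import *
st();strip()
viewer.snapshot('scene');
for l in('caddy_grip','strip_edge'):
    print(l,[([round(float(x),4) for x in d['at']],round(d['conf'],2)) for d in viewer.tip_of(l,'scene')[:1]])
```

```text
t 16.9 pos [ 0.577  -0.0716  0.1737] zyx [-0.169 -0.01  -0.   ] F [-0.2  0.7 -0.4] M [ 0.07 -0.19  0.04] gap 0.0189 ff 0.0
strip in board [0.0028 0.0003 0.093 ]
caddy_grip [([0.5744, -0.0713, 0.1668], 0.74)]
strip_edge [([0.6458, -0.084, 0.0895], 0.58)]
```

>>> apply_moves(
  deltas=[
    {"rot": [0,0.01,0],"linear": [0.15,0,0.15],"grip": 0.2},
    {"rot": [0,0.01,0],"linear": [0.15,0,0.3],"grip": 0.2},
    {"rot": [0,0.01,0],"linear": [0.15,0,0.3],"grip": 0.2},
  ],
)

```text
time_s: 17.3
position: [0.5751, -0.0712, 0.1701]
orientation: [0.085, 0.996, -0.0, -0.001]
force: [-0.1, -0.4, -0.2]
finger_gap: 0.0189
finger_force: 0.0
```

>>> apply_moves(
  deltas=[
    {"rot": [0,0,0],"linear": [0,0,0.06],"grip": 0.2},
    {"rot": [0,0,0],"linear": [0,0,0.12],"grip": 0.2},
    {"rot": [0,0,0],"linear": [0,0,0.12],"grip": 0.2},
  ],
)

```text
time_s: 17.55
position: [0.5751, -0.0712, 0.1692]
orientation: [0.085, 0.996, -0.0, -0.001]
force: [-0.1, 0.2, 0.3]
finger_gap: 0.0188
finger_force: 0.0
```

>>> apply_moves(
  deltas=[
    {"rot": [0,0,0],"linear": [0,0,0.06],"grip": 0.2},
    {"rot": [0,0,0],"linear": [0,0,0.12],"grip": 0.2},
    {"rot": [0,0,0],"linear": [0,0,0.12],"grip": 0.2},
  ],
)

```text
time_s: 17.8
position: [0.5753, -0.0712, 0.1684]
orientation: [0.085, 0.996, -0.0, -0.0]
force: [-0.8, 0.6, 2.6]
finger_gap: 0.019
finger_force: 1.6
```

>>> apply_moves(
  deltas=[
    {"rot": [0,0,0],"linear": [0,0,0.05],"grip": 0.2},
    {"rot": [0,0,0],"linear": [0,0,0.1],"grip": 0.2},
    {"rot": [0,0,0],"linear": [0,0,0.1],"grip": 0.2},
  ],
)

```text
time_s: 18.05
position: [0.5752, -0.0712, 0.1683]
orientation: [0.085, 0.996, -0.0, -0.0]
force: [-3.9, 0.3, 13.2]
finger_gap: 0.0191
finger_force: 6.5
```

>>> apply_moves(
  deltas=[
    {"rot": [0,0,0],"linear": [0,0,0.03],"grip": 0.2},
    {"rot": [0,0,0],"linear": [0,0,0.06],"grip": 0.2},
    {"rot": [0,0,0],"linear": [0,0,0.06],"grip": 0.2},
  ],
)

```text
time_s: 18.3
position: [0.5752, -0.0712, 0.1683]
orientation: [0.085, 0.996, -0.0, 0.0]
force: [-6.5, 0.3, 18.6]
finger_gap: 0.019
finger_force: 9.3
```

Run:
```python
from h import *
import cv2
st();strip()
p=viewer.snapshot('scene');im=p['pixels']
for l in('caddy_grip','strip_edge'):
    print(l,[([round(float(x),4) for x in d['at']],round(d['conf'],2)) for d in viewer.tip_of(l,'scene')[:1]])
cv2.imwrite('pics/s4.png',cv2.resize(im[170:370,210:380],(510,600),interpolation=cv2.INTER_CUBIC))
```

```text
t 18.3 pos [ 0.5752 -0.0712  0.1683] zyx [-0.169 -0.    -0.   ] F [-6.5  0.3 18.6] M [ 0.3   1.01 -0.01] gap 0.019 ff 9.271293107885867
strip in board [0.0002 0.0003 0.0869]
caddy_grip [([0.5748, -0.0732, 0.1699], 0.91)]
strip_edge [([0.6454, -0.0858, 0.0879], 0.88)]
```

View pics/s4.png

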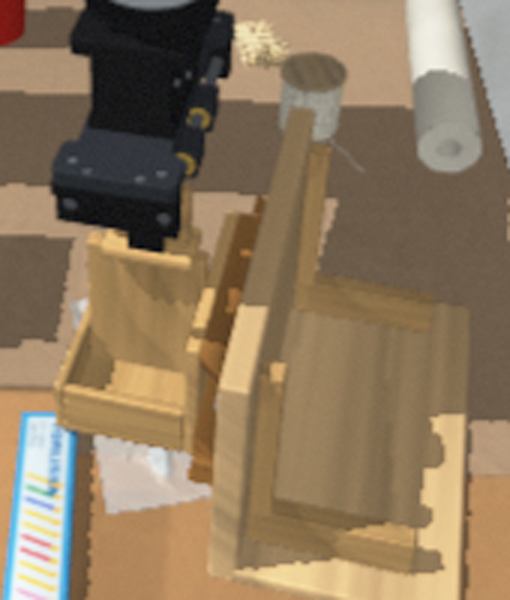

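The scene crop shows the caddy upright and hanging against the board, with its strip behind the cleat near (215,300) and the gripper at (150,240). The push meets a hard stop at a height that fits fully home. To check the tongue, I'll grip lightly and tug up a few millimetres.

>>> apply_moves(
  deltas=[
    {"rot": [0,0,0],"linear": [0,0,-0.2],"grip": 0.2},
    {"rot": [0,0,0],"linear": [0,0,-0.25],"grip": 0},
    {"rot": [0,0,0],"linear": [0,0,-0.25],"grip": 0},
    {"rot": [0,0,0],"linear": [0,0,-0.25],"grip": 0},
    {"rot": [0,0,0],"linear": [0,0,-0.25],"grip": 0},
  ],
  grip_force=20,
)

```text
time_s: 18.87
position: [0.5753, -0.0711, 0.1693]
orientation: [0.085, 0.996, 0.0, -0.0]
force: [-1.7, 1.1, 6.0]
finger_gap: 0.0137
finger_force: 20.0
```

>>> apply_moves(
  deltas=[
    {"rot": [0,0,0],"linear": [0,0,-0.1],"grip": 0},
    {"rot": [0,0,0],"linear": [0,0,-0.15],"grip": 0},
    {"rot": [0,0,0],"linear": [0,0,-0.15],"grip": 0},
  ],
)

```text
time_s: 19.12
position: [0.575, -0.0712, 0.17]
orientation: [0.085, 0.996, -0.0, -0.001]
force: [0.9, -0.7, -3.2]
finger_gap: 0.014
finger_force: 20.0
```

>>> apply_moves(
  deltas=[
    {"rot": [0,0,0],"linear": [0,0,-0.1],"grip": 0},
    {"rot": [0,0,0],"linear": [0,0,-0.15],"grip": 0},
    {"rot": [0,0,0],"linear": [0,0,-0.15],"grip": 0},
  ],
)

```text
time_s: 19.37
position: [0.5747, -0.0711, 0.1716]
orientation: [0.084, 0.996, -0.0, -0.001]
force: [-0.3, 0.4, -6.1]
finger_gap: 0.014
finger_force: 20.0
```

>>> apply_moves(
  deltas=[
    {"rot": [0,0,0],"linear": [0,0,-0.06],"grip": 0},
    {"rot": [0,0,0],"linear": [0,0,-0.12],"grip": 0},
    {"rot": [0,0,0],"linear": [0,0,-0.12],"grip": 0},
  ],
)

```text
time_s: 19.62
position: [0.575, -0.0711, 0.1725]
orientation: [0.085, 0.996, -0.0, -0.001]
force: [2.5, -0.1, -15.6]
finger_gap: 0.014
finger_force: 20.0
```

The tug locks at 15.6 N after about 2–3 mm of play, so the tongue is out under the cleat. I'll lower it, release, press lightly once more and retreat.

>>> apply_moves(
  deltas=[
    {"rot": [0,0,0],"linear": [0,0,0.15],"grip": 0},
    {"rot": [0,0,0],"linear": [0,0,0.3],"grip": 0},
    {"rot": [0,0,0],"linear": [0,0,0.3],"grip": 0.2},
    {"rot": [0,0,0],"linear": [0,0,0.3],"grip": 0.2},
    {"rot": [0,0,0],"linear": [0,0,0.3],"grip": 0.2},
    {"rot": [0,0,0],"linear": [0,0,0.42],"grip": 0.2},
    {"rot": [0,0,0],"linear": [0,0,0.45],"grip": 0.2},
    {"rot": [0,0,0],"linear": [0,0,0.45],"grip": 0.2},
  ],
)

```text
time_s: 20.28
position: [0.5753, -0.0712, 0.1688]
orientation: [0.085, 0.996, -0.0, -0.0]
force: [0.4, 0.3, -0.5]
finger_gap: 0.0189
finger_force: 0.0
```

>>> apply_moves(
  deltas=[
    {"rot": [0,0,0],"linear": [0,0,-0.3],"grip": 0.3},
    {"rot": [0,0,0],"linear": [0,0,-0.5],"grip": 0.35},
    {"rot": [0,0,0],"linear": [0,0,-0.5],"grip": 0.4},
    {"rot": [0,0,0],"linear": [0,0,-1],"grip": 0.4},
    {"rot": [0,0,0],"linear": [0,0,-2.5],"grip": 0.4},
    {"rot": [0,0,0],"linear": [0,0,-5],"grip": 0.4},
    {"rot": [0,0,0],"linear": [0,0,-8],"grip": 0.4},
    {"rot": [0,0,0],"linear": [0,0,-12],"grip": 0.4},
    {"rot": [0,0,0],"linear": [0,0,-14],"grip": 0.4},
    {"rot": [0,0,0],"linear": [0,0,-14],"grip": 0.4},
    {"rot": [0,0,0],"linear": [0,0,-14],"grip": 0.4},
  ],
)

```text
time_s: 21.2
position: [0.5754, -0.0712, 0.3099]
orientation: [0.085, 0.996, -0.0, 0.001]
force: [-0.1, 0.4, -0.6]
finger_gap: 0.0379
finger_force: 0.0
```

Run:
```python
from h import *
st()
for c in('scene','wrist'):
  viewer.snapshot(c)
  for l in('caddy_grip','strip_edge','cup_red','stapler','wick_spool'):
    print(c,l,[([round(float(x),4) for x in d['at']],round(d['conf'],2)) for d in viewer.tip_of(l,c)[:1]])
```

```text
t 21.2 pos [ 0.5754 -0.0712  0.3099] zyx [-0.169 -0.001 -0.   ] F [-0.1  0.4 -0.6] M [ 0.08 -0.12 -0.02] gap 0.0379 ff 0.0
scene caddy_grip [([0.5729, -0.0692, 0.1712], 0.93)]
scene strip_edge [([0.6464, -0.0866, 0.089], 0.85)]
scene cup_red [([0.3819, 0.3868, 0.0027], 0.9)]
scene stapler [([0.4176, -0.1233, -0.0016], 0.83)]
scene wick_spool [([0.7137, 0.225, 0.0047], 0.92)]
wrist caddy_grip [([0.5798, -0.0689, 0.1707], 0.58)]
wrist strip_edge [([0.7154, 0.2299, 0.0027], 0.59)]
wrist cup_red []
wrist stapler [([0.4216, -0.1247, -0.0035], 0.75)]
wrist wick_spool [([0.7144, 0.2302, 0.001], 0.56)]
```

Everything is where it should be. One last light press on the shoulder makes sure it's seated after the tug.

>>> apply_moves(
  deltas=[
    {"rot": [0,0,0],"linear": [0,0,4],"grip": 0.4},
    {"rot": [0,0,0],"linear": [0,0,8],"grip": 0.4},
    {"rot": [0,0,0],"linear": [0,0,11],"grip": 0.4},
    {"rot": [0,0,0],"linear": [0,0,13],"grip": 0.3},
    {"rot": [0,0,0],"linear": [0,0,13.5],"grip": 0.22},
    {"rot": [0,0,0],"linear": [0,0,13.8],"grip": 0.22},
    {"rot": [0,0,0],"linear": [0,0,14],"grip": 0.22},
    {"rot": [0,0,0],"linear": [0,0,14.1],"grip": 0.22},
    {"rot": [0,0,0],"linear": [0,0,14.2],"grip": 0.22},
    {"rot": [0,0,0],"linear": [0,0,14.25],"grip": 0.22},
    {"rot": [0,0,0],"linear": [0,0,14.25],"grip": 0.22},
  ],
)

```text
time_s: 22.72
position: [0.5757, -0.0713, 0.1683]
orientation: [0.085, 0.996, -0.0, 0.001]
force: [-2.3, 0.3, 9.0]
finger_gap: 0.0213
finger_force: 4.5
```

>>> apply_moves(
  deltas=[
    {"rot": [0,0,0],"linear": [0,0,-0.3],"grip": 0.3},
    {"rot": [0,0,0],"linear": [0,0,-0.5],"grip": 0.35},
    {"rot": [0,0,0],"linear": [0,0,-0.5],"grip": 0.4},
    {"rot": [0,0,0],"linear": [0,0,-1],"grip": 0.4},
    {"rot": [0,0,0],"linear": [0,0,-2.5],"grip": 0.4},
    {"rot": [0,0,0],"linear": [0,0,-5],"grip": 0.4},
    {"rot": [0,0,0],"linear": [0,0,-8],"grip": 0.4},
    {"rot": [0,0,0],"linear": [0,0,-12],"grip": 0.4},
    {"rot": [0,0,0],"linear": [0,0,-14],"grip": 0.4},
    {"rot": [0,0,0],"linear": [0,0,-14],"grip": 0.4},
    {"rot": [0,0,0],"linear": [0,0,-14],"grip": 0.4},
  ],
)

```text
time_s: 23.63
position: [0.5754, -0.0712, 0.3073]
orientation: [0.085, 0.996, -0.0, 0.001]
force: [0.6, 0.2, -1.1]
finger_gap: 0.0377
finger_force: 0.0
```

Run:
```python
from h import *
st();viewer.snapshot('scene')
for l in('caddy_grip','strip_edge'):
    print(l,[([round(float(x),4) for x in d['at']],round(d['conf'],2)) for d in viewer.tip_of(l,'scene')[:1]])
print(arm.finish_job())
```

```text
t 23.63 pos [ 0.5754 -0.0712  0.3073] zyx [-0.169 -0.001 -0.   ] F [ 0.6  0.2 -1.1] M [ 0.07 -0.1  -0.01] gap 0.0377 ff 0.0
caddy_grip [([0.5753, -0.069, 0.1694], 0.73)]
strip_edge [([0.6426, -0.0844, 0.0898], 0.84)]
the job is handed in; nothing more can be done
None
```

The caddy hangs fully home in the middle of the board and released, its tongue confirmed locked by an upward tug; the cup, spool and stapler were not disturbed, and I handed the job in at about 24 s (no verdict was returned).

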